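Seat a connector with the bench press

TASK

Slide the loaded carriage fully home under the small bench press, then press the black palm knob straight down, past the light first stop where the foot meets the connector, on to the firm second stop, and hold it there a moment so that the connector is fully seated in its housing. Never press the knob with more than 18 N. Then let it spring right back up, with the carriage still home and the things around the press left where they are.

Things in the scene. Friction and masses are not known exactly. Their poses are not given: they have to be found in the camera images.
- press: the fixed bench press: dark steel base plate 290 x 160 x 12 mm reaching 210 mm to the front (-x) of its origin, two 22 mm columns 128 mm apart, and a grey bridge (50 x 166 mm, top 165 mm above the table) that guides the plunger. Origin on the table, under the plunger's axis; x axis along the carriage's way in (front to back), z up.
- knob_top (a point): centre of the flat top of the plunger's black palm knob (40 mm across, 22 mm thick), 240 mm above the table with the plunger up. The knob lies on the press's axis and moves down only.
- plunger (a joint): how far the knob and its plunger are pressed down: 0 up, 0.038 m the limit. A spring lifts it by itself (2.8 N at the top, 4 N at 25 mm). First stop, on the connector, after 4 to 25 mm: pushing it in takes 8 to 10 N on the knob. Second stop after 14 to 32 mm: force climbs at once to about 12 N, then the sprung nest below gives up to 4 mm at 6 N per mm. Over 18 N overloads it.
- post (a point): on the axis of the carriage's upright steel post (14 mm thick, 75 mm tall above the table, round), at 55 mm above the table. The post stands on the carriage 105 mm to the front of the connector; it is pinched from above or pushed along the press's x axis. The carriage is an aluminium plate, its top 27 mm above the table.
- carriage (a joint): how far the carriage has slid in: 0 fully out, 0.08 m fully home against its end stop, where the connector is exactly under the plunger's foot. Moves along the press's +x; friction about 2.5 N, stays where it is left.
- insert (a joint): how far the upright connector (white flange 19 mm across, 3 mm thick, on a brass shank) is pushed into the small aluminium housing on the carriage: 0.010 m is fully seated, flange on the housing; at less it stands proud. It stays where it is left. Housings differ in height by up to 18 mm, so the depth of both stops must be felt.
- tape_roll: bystander: a roll of amber tape, 84 mm across, 19 mm tall, lying flat left of the press; origin at the centre of its underside. Leave it.
- screwdriver: bystander: a screwdriver, 170 mm long, lying right of the press. Leave it.
- parts_tray: bystander: a small black open tray, 110 x 80 x 28 mm, right of the press; origin at the centre of its underside. Leave it.

How it is judged:
On the way, in this order (a step that is already met when the one before it is completed fails the run):
1. the carriage is fully home (within 1.5 mm), with the connector not yet pressed (value of joint carriage above 0.0785 m and value of joint insert below 0.006 m), for 0.2 s.
2. the connector is fully seated (within 1.5 mm) and the knob is held down against the second stop (10 N or more) (value of joint insert above 0.0085 m and (contact force between plunger and the fingers above 10 N or contact force between plunger and the arm above 10 N)), for 0.2 s.
At the end, for the whole second after the job is handed in: The carriage is home within 1.5 mm, the connector is seated within 1.5 mm of its full 10 mm, the knob has come back up to within 2 mm of its top, and the bystanders lie still where they were (value of joint carriage above 0.0785 m and value of joint insert above 0.0085 m and value of joint plunger below 0.002 m and linear speed of each of tape_roll, screwdriver, parts_tray below 0.02 m/s); the robot touches nothing.
It fails at once if the knob is pressed with more than 18 N (contact force between plunger and the fingers above 18 N or contact force between plunger and the arm above 18 N).
It fails at once if the tape roll, screwdriver or parts tray is moved by more than 20 mm (distance of any of tape_roll, screwdriver, parts_tray from where it was at the start of the episode above 0.02 m).
It also fails if it takes over 67 s, if anything falls off the work surface, if the arm or the gripper's body presses on something with over 40 N, if the wrist force passes 120 N, or if a joint passes its speed limit or range.

ROBOT

A 6-joint arm with a two-finger parallel gripper is mounted at the origin on the work surface. World frame = base frame: x ahead of the robot, y to its left, z up, the work surface at z = 0. Lengths are in m, angles in rad, forces in N, time in s.
With the tool pointing down it reaches from about 0.3 to 0.775 m from the base axis. Payload 14.6 kg.
Tool frame: the origin (TCP) lies midway between the tips of the shut fingers; the grasp point (between the pads) lies 19 mm behind it (ctrl.hold_point_z is the distance from the TCP to the grasp point, in m); z points along the fingers, x is the direction in which the jaws open and shut, and the axes are right-handed (so a half turn about z gives the same grasp; the last joint's range is limited). The gripper opens to 94 mm and grips with 3 to 60 N. Pads are 16 mm wide; open, the fingers measure 119 mm over their backs; the gripper's body (75 mm by 177 mm) begins 78 mm behind the grasp point.
Start: joints at [1.057, 0.3, 1.521, -0, 1.321, -0.067], TCP at [0.238, 0.496, 0.176] pointing down, gripper open.
Joint ranges: [-3.03, 3.03], [-0.79, 2.21], [0.23, 2.52], [-1.04, 4.18], [0, 3.07], [-2.55, 2.55]. Speed limits (rad/s): [2.22, 2.22, 2.57, 3.14, 3.14, 3.14].

INTERFACE

Orientations are given as [roll, pitch, yaw] about the fixed x, y, z axes, in that order (R = Rz(yaw) Ry(pitch) Rx(roll)).
In Python, from station import ctrl, viewer, ticket, nets gives the robot as it stands.
- The arm moves only by the tool carry_out, never from a script. Its argument "commands" is one flat list of numbers, 7 for each row, row after row: the closure, from -1 (fully open) to 1 (shut), so that 0 is half open, then the shift along the world's x, y, z in cm, then the turn, a rotation vector about the world's x, y, z in rad. In form: [gripper, tx, ty, tz, ax, ay, az, gripper, tx, ty, tz, ax, ay, az, ...]. A call has 1 to 12 rows; each row is the pose to reach, as a shift and turn from the pose measured when the call began; what a row does not reach only later rows make up. A row lasts 1/12 s, in which the tool goes at most 41.7 mm and 7.16 degrees, less where a joint would pass 70% of its speed; a pose out of reach is approached as far as the arm can. A call with a gripper value outside its range is refused whole. The fingers move at their own pace and stop on an object; "force" is the grip in N (left out, the last holds). Time passes only in rows, so rows that repeat a pose let the fingers close. It gives the time, the measured TCP pose, the force and the opening at its end, in the units of the state.
- ctrl.get_obs(): the state, without advancing time (a new reading comes with each control period).
- viewer.camera(name): name is "scene" or "top" or "wrist"; returns (picture, depth): 384x512x3 uint8, blue, green, red; 384x512 float32, m along the optical axis (not along the pixel's ray), 0 where there is no reading.
- viewer.camera_info(name): a dict with "fx", "fy", "cx", "cy" (pixels), "R" (3x3) and "t" (3): a world point X has camera coordinates R X + t. Camera axes: x right, y down, z forward; pixel columns grow to the right and rows downward; lengths in m; the calibration is good to about 2 mm. A picture is of the moment at which its call begins: read the wrist's pose just before it. camera_info takes no time and is no camera call; for the wrist camera it gives the pose at the moment of the call.
- ticket.hand_in(): hands the job in, once; it reports no verdict.
Trained networks look in the newest picture that a camera, given by its name, has taken for a name from the list of things; names that differ only in an ending like _2 or _b are one class to them, and where a whole thing is asked for, a point or a joint stands for the part that bears it (a point fixed in the world has none). Each returns a list of dicts, best first, with "confidence" (0 to 1); they miss things now and then, are a little off and sometimes report something else, mostly with a low value. They report only what shows in the picture. A call takes as long as a camera call.
- nets.silhouettes(camera, thing): "region" (384x512 bool, what is visible of it) and "extent" ([left, top, right, bottom] in pixels, round what is visible of it).
The state is a dict: "time_s": time; "qpos": joint angles; "joint_vel": joint speeds; "tau": joint torques, N m; "ee_pos": TCP position; "eef_rot": TCP orientation; "force": force on the tool from outside, world axes, zero at the start; "moment": the same for the moment, N m; "grip_width": finger opening in m.
Only numpy, scipy, OpenCV 4.12 (cv2) and the standard library are available. Lean on these libraries where they do the work, as an engineer would, in place of code of your own. Each camera call takes 0.05 s, during which the arm holds its last target. There are 200 camera calls.

## Working session

There is one attempt and no reset: what is moved stays moved. The work goes in short steps, Python scripts to look and compute and a tool call to move; the robot and the scene stay as the last step left them, time stands still between calls to the robot, and variables do not carry over. Pictures are saved under pics/ and viewed, about 8 in all and at most 12, crops included, and the job is handed in when it is done.

Besides the shell and the picture viewer there is one more tool, called by a JSON object that holds its "method" and its "body". carry_out: Moves the arm, as the interface text tells. Its arguments: {"type":"object","properties":{"commands":{"type":"array","items":{"type":"number"}},"force":{"type":"number"}},"required":["commands"]}

```bash
mkdir -p pics; cat > h.py <<'E'
import numpy as np, cv2
from station import ctrl, viewer, ticket, nets
def pts(cam, depth, mask):
    i=viewer.camera_info(cam); v,u=np.nonzero(mask&(depth>0)); z=depth[v,u]
    c=np.stack([(u-i['cx'])/i['fx']*z,(v-i['cy'])/i['fy']*z,z],1)
    return (c-np.array(i['t']))@np.array(i['R'])
E
python3 - <<'E'
from h import *
print(ctrl.get_obs())
out=[]
for cam in ['scene','top']:
    im,d=viewer.camera(cam); out.append(im)
    for th in ['press','knob_top','plunger','post','carriage','insert','tape_roll','screwdriver','parts_tray']:
        for r in nets.silhouettes(cam,th)[:1]:
            p=pts(cam,d,r['region'])
            print(cam,th,round(r['confidence'],2),r['extent'],np.round(np.median(p,0),3),np.round(np.percentile(p,3,0),3),np.round(np.percentile(p,97,0),3))
    np.savez('pics/%s.npz'%cam,d=d,im=im)
cv2.imwrite('pics/a.png',cv2.resize(np.vstack(out),(448*1,672))[:600] if 0 else cv2.resize(np.hstack(out),(800,300)))
E
```

```text
{'time_s': 0.0, 'qpos': array([ 1.05741578e+00,  3.00466352e-01,  1.52161170e+00,  2.46794767e-05,
        1.32072831e+00, -6.65830779e-02]), 'joint_vel': array([-0.00014923,  0.00051605,  0.00156955,  0.00103115, -0.00110999,
        0.00029044]), 'tau': array([ 1.72010099e-03, -5.31794930e+01, -3.52750075e+01,  7.09187379e-02,
        2.41974351e-02, -7.66186781e-05]), 'ee_pos': array([0.23747484, 0.49573741, 0.17577602]), 'eef_rot': array([-3.14148805e+00,  1.20942777e-03,  1.12399280e+00]), 'force': array([-0.55359786, -0.77391028,  0.3620393 ]), 'moment': array([ 0.03947399, -0.00912853, -0.0016276 ]), 'grip_width': 0.09400753266995561}
scene press 0.96 [205.1, 159.7, 319.4, 259.0] [0.623 0.009 0.021] [ 0.45  -0.063  0.008] [0.715 0.11  0.237]
scene knob_top 0.89 [277.7, 171.5, 298.6, 194.0] [0.646 0.013 0.239] [ 0.629 -0.003  0.182] [0.663 0.032 0.241]
scene plunger 0.81 [281.1, 172.1, 297.5, 193.4] [0.646 0.012 0.238] [ 0.629 -0.003  0.182] [0.663 0.032 0.241]
scene post 0.94 [220.6, 172.8, 272.2, 214.6] [0.529 0.033 0.027] [0.468 0.003 0.019] [0.593 0.074 0.08 ]
scene carriag
[... 735 characters left out ...]
0.625 -0.     0.229] [0.66  0.034 0.242]
top post 0.59 [213.3, 194.7, 256.0, 262.2] [0.538 0.038 0.028] [0.47  0.002 0.024] [0.603 0.074 0.079]
top carriage 0.65 [215.1, 197.9, 252.8, 259.3] [0.538 0.038 0.028] [0.472 0.004 0.024] [0.603 0.074 0.079]
top insert 0.53 [234.1, 199.0, 243.1, 210.4] [0.584 0.029 0.082] [0.576 0.022 0.079] [0.592 0.036 0.085]
top tape_roll 0.78 [145.9, 183.7, 186.8, 217.1] [0.604 0.205 0.019] [0.564 0.162 0.003] [0.639 0.238 0.022]
top screwdriver 0.58 [280.3, 177.0, 293.0, 247.1] [ 0.547 -0.09   0.022] [ 0.501 -0.105  0.   ] [ 0.65  -0.075  0.027]
top parts_tray 0.71 [311.4, 221.5, 349.8, 269.6] [ 0.503 -0.191  0.003] [ 0.453 -0.229  0.   ] [ 0.555 -0.149  0.028]
```

View pics/a.png

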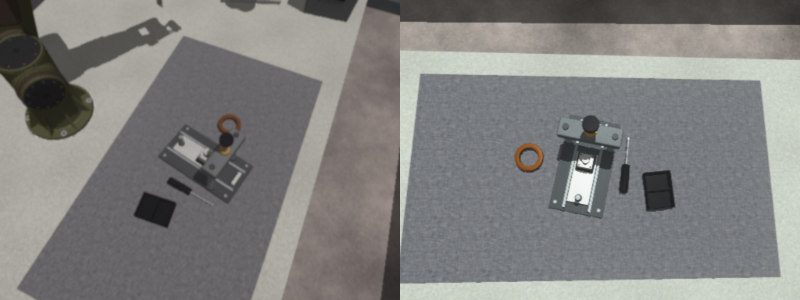

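The top view shows the press (centre about (585,165)), with knob at (590,125), the connector in front of the bridge and the post at (578,198). The way in is turned slightly. The tape is on the left, the screwdriver and tray on the right. Next I'll measure the axis.

```bash
python3 - <<'E'
from h import *
for cam in ['top','scene']:
    d=np.load('pics/%s.npz'%cam)['d']
    P=pts(cam,d,np.ones(d.shape,bool))
    b=P[(abs(P[:,0]-.57)<.22)&(abs(P[:,1]-.03)<.15)]
    k=b[(b[:,2]>.232)&(b[:,2]<.25)]; print(cam,'knob',k.mean(0),cv2.minEnclosingCircle(k[:,:2].astype('f4')))
    po=b[(b[:,2]>.065)&(b[:,2]<.09)&(b[:,0]<.53)]; print('post',po.mean(0),po.min(0),po.max(0),len(po))
    br=b[(b[:,2]>.158)&(b[:,2]<.172)]; print('bridge',cv2.minAreaRect(br[:,:2].astype('f4')*1000))
    pl=b[(b[:,2]>.008)&(b[:,2]<.016)&(b[:,1]>-.07)]; print('plate',cv2.minAreaRect(pl[:,:2].astype('f4')*1000))
    ca=b[(b[:,2]>.024)&(b[:,2]<.03)&(b[:,1]>-.03)&(b[:,0]<.6)]; print('carr',cv2.minAreaRect(ca[:,:2].astype('f4')*1000))
    co=b[(b[:,2]>.05)&(b[:,2]<.12)&(b[:,0]>.55)&(b[:,0]<.605)]; co=co[co[:,2]>np.percentile(co[:,2],40)]; print('conn',co.mean(0),co.min(0),co.max(0),len(co))
im=np.load('pics/top.npz')['im']; cv2.imwrite('pics/b.png',cv2.resize(im[135:290,130:360],None,fx=3.4,fy=3.4,interpolation=cv2.INTER_CUBIC))
E
```

```text
top knob [0.64256708 0.01734971 0.23945792] ((0.643575131893158, 0.017521338537335396), 0.019828185439109802)
post [0.48085457 0.05076448 0.0750668 ] [0.47554815 0.04540807 0.07258826] [0.48619058 0.05611451 0.07809664] 32
bridge ((643.5502319335938, 17.484535217285156), (165.7830047607422, 50.69651794433594), 78.8394546508789)
plate ((586.4598388671875, 61.869537353515625), (224.09140014648438, 289.7334289550781), 78.51886749267578)
carr ((528.1095581054688, 40.81843566894531), (83.68685913085938, 161.1630859375), 78.6098861694336)
conn [0.58323881 0.02931712 0.07312077] [0.56238085 0.0068624  0.06870396] [0.60492573 0.04868553 0.08546518] 212
scene knob [0.64576052 0.01458619 0.23863061] ((0.6460820436477661, 0.01646340638399124), 0.02056272141635418)
post [0.48300822 0.04764199 0.07340666] [0.47482821 0.04113769 0.06623991] [0.48900156 0.05455679 0.07814504] 26
bridge ((645.1600341796875, 15.825485229492188), (165.85264587402344, 50.57770919799805), 78.59806060791016)
plate ((587.31787109375, 60.0992431640625), (224.64476013183594, 290.41058349609375), 78.5840072631836)
carr ((521.4745483398438, 40.67494583129883), (84.32431030273438, 145.6566619873047), 78.41514587402344)
conn [0.58343699 0.02691336 0.07337588] [0.56485683 0.00476631 0.06833204] [0.60083433 0.04944826 0.0847545 ] 129
```

View pics/b.png

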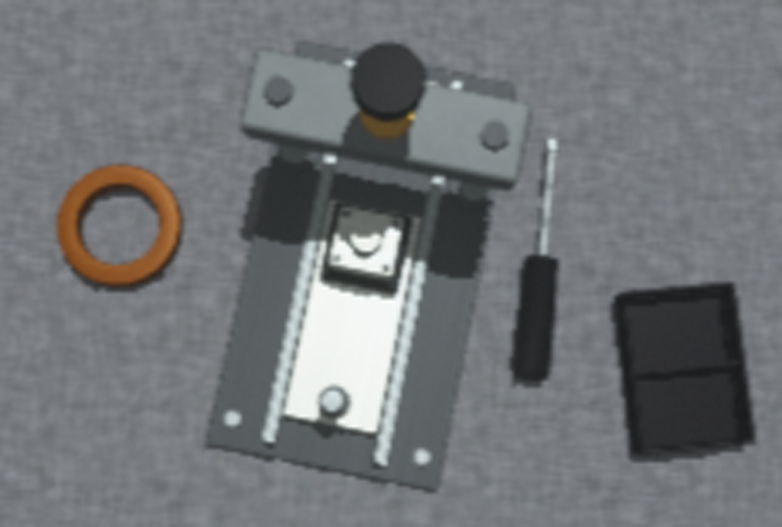

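{"method": "carry_out", "body": {"commands": [-0.6, 4, -4, 1, 0, 0, 0.12, -0.6, 24.4, -44.6, -2.5, 0, 0, 0.248, -0.6, 24.4, -44.6, -2.5, 0, 0, 0.248, -0.6, 24.4, -44.6, -2.5, 0, 0, 0.248, -0.6, 24.4, -44.6, -2.5, 0, 0, 0.248, -0.6, 24.4, -44.6, -2.5, 0, 0, 0.248, -0.6, 24.4, -44.6, -2.5, 0, 0, 0.248, -0.6, 24.4, -44.6, -2.5, 0, 0, 0.248, -0.6, 24.4, -44.6, -2.5, 0, 0, 0.248, -0.6, 24.4, -44.6, -2.5, 0, 0, 0.248, -0.6, 24.4, -44.6, -2.5, 0, 0, 0.248, -0.6, 24.4, -44.6, -2.5, 0, 0, 0.248], "force": 15}}

```text
time_s: 2.0
ee_pos: [0.4747, 0.0625, 0.1526]
eef_rot: [3.141, -0.0, 1.372]
force: [0.7, 0.7, -0.3]
grip_width: 0.0749
```

{"method": "carry_out", "body": {"commands": [-0.6, 0.7, -1.25, 0, 0, 0, 0, -0.6, 0.7, -1.25, 0, 0, 0, 0, -0.6, 0.7, -1.25, -3, 0, 0, 0, -0.6, 0.7, -1.25, -6, 0, 0, 0, -0.6, 0.7, -1.25, -8, 0, 0, 0, -0.6, 0.7, -1.25, -10, 0, 0, 0, -0.6, 0.7, -1.25, -11, 0, 0, 0, -0.6, 0.7, -1.25, -11, 0, 0, 0, -0.6, 0.7, -1.25, -11, 0, 0, 0]}}

```text
time_s: 2.75
ee_pos: [0.4818, 0.0504, 0.0431]
eef_rot: [3.141, -0.0, 1.372]
force: [1.0, -0.4, 0.6]
grip_width: 0.0752
```

```bash
python3 - <<'E'
from h import *
o=ctrl.get_obs(); print(o['ee_pos'],o['force'])
im,d=viewer.camera('wrist'); im2,_=viewer.camera('scene'); cv2.imwrite('pics/c.png',np.hstack([cv2.resize(im,(400,300)),cv2.resize(im2[140:290,170:370],(400,300))]))
E
```

```text
[0.48178418 0.05043924 0.04310049] [ 0.95686095 -0.44549754  0.61980921]
```

View pics/c.png

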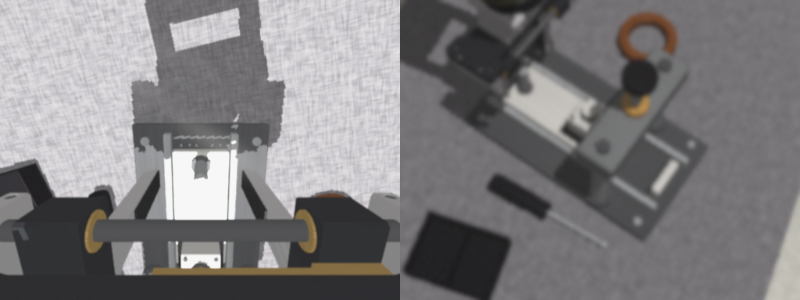

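The wrist view has the post at (200,165), centred between the pads at (150,190) and (250,190). The bystanders haven't moved. Closing.

{"method": "carry_out", "body": {"commands": [1, 0, 0, 0, 0, 0, 0, 1, 0, 0, 0, 0, 0, 0, 1, 0, 0, 0, 0, 0, 0, 1, 0, 0, 0, 0, 0, 0, 1, 0, 0, 0, 0, 0, 0, 1, 0, 0, 0, 0, 0, 0, 1, 0, 0, 0, 0, 0, 0, 1, 0, 0, 0, 0, 0, 0], "force": 15}}

```text
time_s: 3.52
ee_pos: [0.4823, 0.0503, 0.0438]
eef_rot: [3.139, -0.001, 1.372]
force: [0.3, 0.4, -1.0]
grip_width: 0.0256
```

{"method": "carry_out", "body": {"commands": [1, 0, 0, 0, 0, 0, 0, 1, 0, 0, 0, 0, 0, 0, 1, 0, 0, 0, 0, 0, 0, 1, 0, 0, 0, 0, 0, 0], "force": 20}}

```text
time_s: 3.85
ee_pos: [0.4824, 0.0504, 0.0438]
eef_rot: [3.139, -0.001, 1.372]
force: [0.4, 0.8, -1.8]
grip_width: 0.012
```

{"method": "carry_out", "body": {"commands": [1, 1, -0.2, 0, 0, 0, 0, 1, 2, -0.4, 0, 0, 0, 0, 1, 3, -0.6, 0, 0, 0, 0, 1, 4, -0.8, 0, 0, 0, 0, 1, 5, -1.01, 0, 0, 0, 0, 1, 5, -1.01, 0, 0, 0, 0, 1, 5, -1.01, 0, 0, 0, 0]}}

```text
time_s: 4.43
ee_pos: [0.5327, 0.0402, 0.0438]
eef_rot: [3.138, -0.001, 1.372]
force: [2.3, 0.3, -0.3]
grip_width: 0.0116
```

{"method": "carry_out", "body": {"commands": [1, 0.4, -0.08, 0, 0, 0, 0, 1, 0.7, -0.14, 0, 0, 0, 0, 1, 0.7, -0.14, 0, 0, 0, 0]}}

```text
time_s: 4.68
ee_pos: [0.5398, 0.0388, 0.0438]
eef_rot: [3.139, -0.001, 1.372]
force: [0.2, 1.6, 0.8]
grip_width: 0.012
```

{"method": "carry_out", "body": {"commands": [1, 0.3, -0.06, 0, 0, 0, 0, 1, 0.3, -0.06, 0, 0, 0, 0, 1, 0.3, -0.06, 0, 0, 0, 0]}}

```text
time_s: 4.93
ee_pos: [0.5423, 0.0383, 0.0437]
eef_rot: [3.14, -0.001, 1.372]
force: [-5.2, 2.3, 3.3]
grip_width: 0.012
```

{"method": "carry_out", "body": {"commands": [1, 0.3, -0.06, 0, 0, 0, 0, 1, 0.3, -0.06, 0, 0, 0, 0, 1, 0.3, -0.06, 0, 0, 0, 0, 1, 0.3, -0.06, 0, 0, 0, 0]}}

```text
time_s: 5.27
ee_pos: [0.5437, 0.038, 0.0435]
eef_rot: [-3.139, -0.0, 1.372]
force: [-13.2, 3.1, 8.3]
grip_width: 0.0121
```

{"method": "carry_out", "body": {"commands": [1, -0.05, 0.01, 0, 0, 0, 0, 1, -0.05, 0.01, 0, 0, 0, 0, -0.4, -0.05, 0.01, 0, 0, 0, 0, -0.4, -0.05, 0.01, 0, 0, 0, 0, -0.4, -0.05, 0.01, 0, 0, 0, 0, -0.4, -0.05, 0.01, 0, 0, 0, 0, -0.4, -0.05, 0.01, 0, 0, 0, 0]}}

```text
time_s: 5.85
ee_pos: [0.5433, 0.0381, 0.0435]
eef_rot: [-3.139, -0.0, 1.372]
force: [-0.7, 0.7, -0.8]
grip_width: 0.0416
```

{"method": "carry_out", "body": {"commands": [-0.4, 0, 0, 3, 0, 0, 0, -0.4, 0, 0, 7, 0, 0, 0, -0.4, 0, 0, 11, 0, 0, 0, -0.4, 0, 0, 15, 0, 0, 0, -0.4, 0, 0, 19, 0, 0, 0, -0.4, 0, 0, 22, 0, 0, 0, 1, -8, 2, 25, 0, 0, 0, 1, -8, 2, 25, 0, 0, 0, 1, -8, 2, 25, 0, 0, 0, 1, -8, 2, 25, 0, 0, 0, 1, -8, 2, 25, 0, 0, 0, 1, -8, 2, 25, 0, 0, 0]}}

```text
time_s: 6.85
ee_pos: [0.4639, 0.0578, 0.2926]
eef_rot: [-3.138, 0.0, 1.372]
force: [-0.1, 1.0, -0.0]
grip_width: 0.029
```

```bash
python3 - <<'E'
from h import *
o=ctrl.get_obs(); print(o['ee_pos'],o['force'],o['grip_width'])
for cam in ['top','scene']:
    im,d=viewer.camera(cam)
    if cam=='top': im0=im
    P=pts(cam,d,np.ones(d.shape,bool))
    b=P[(abs(P[:,0]-.57)<.22)&(abs(P[:,1]-.03)<.15)]
    k=b[(b[:,2]>.232)&(b[:,2]<.25)]; 
    for c in [k]: print(cam,'knob',k.mean(0),cv2.minEnclosingCircle(k[:,:2].astype('f4')))
    po=b[(b[:,2]>.065)&(b[:,2]<.09)&(b[:,0]<.56)]; print('post',po.mean(0) if len(po) else 0,len(po))
cv2.imwrite('pics/d.png',np.hstack([cv2.resize(im0[135:285,130:330],(400,300)),cv2.resize(im[140:290,170:370],(400,300))]))
E
```

```text
[0.46386003 0.05778864 0.29257196] [-0.11478757  0.98851889 -0.02048034] 0.028992625211397366
top knob [0.64252818 0.01735688 0.23954357] ((0.6434874534606934, 0.017519118264317513), 0.020006943494081497)
post 0 0
scene knob [0.64575901 0.01472364 0.23876191] ((0.6455729603767395, 0.01633130945265293), 0.020172251388430595)
post [0.54277786 0.03553206 0.07357538] 27
```

View pics/d.png

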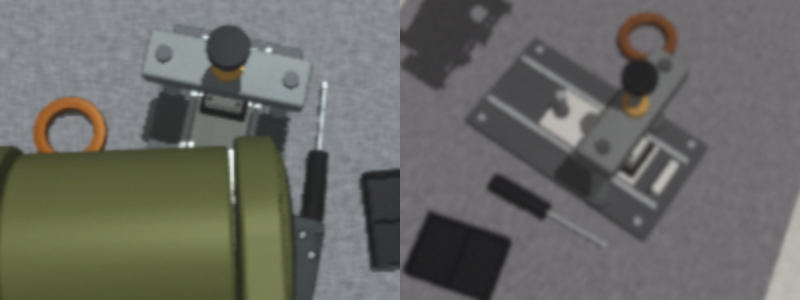

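{"method": "carry_out", "body": {"commands": [1, 4, -0.9, 0, 0, 0, 0, 1, 8, -1.8, 0, 0, 0, 0, 1, 12, -2.7, 0, 0, 0, 0, 1, 16, -3.6, 0, 0, 0, 0, 1, 18.06, -4.1, 0, 0, 0, 0, 1, 18.06, -4.1, -2, 0, 0, 0, 1, 18.06, -4.1, -3.5, 0, 0, 0, 1, 18.06, -4.1, -3.5, 0, 0, 0, 1, 18.06, -4.1, -3.5, 0, 0, 0, 1, 18.06, -4.1, -3.5, 0, 0, 0, 1, 18.06, -4.1, -3.5, 0, 0, 0, 1, 18.06, -4.1, -3.5, 0, 0, 0]}}

```text
time_s: 7.95
ee_pos: [0.6446, 0.0168, 0.2586]
eef_rot: [-3.139, -0.0, 1.372]
force: [0.3, 0.0, -0.3]
grip_width: 0.0006
```

{"method": "carry_out", "body": {"commands": [1, 0, 0, -0.2, 0, 0, 0, 1, 0, 0, -0.4, 0, 0, 0, 1, 0, 0, -0.6, 0, 0, 0, 1, 0, 0, -0.8, 0, 0, 0, 1, 0, 0, -1, 0, 0, 0, 1, 0, 0, -1.2, 0, 0, 0, 1, 0, 0, -1.2, 0, 0, 0, 1, 0, 0, -1.2, 0, 0, 0]}}

```text
time_s: 8.62
ee_pos: [0.6446, 0.0168, 0.2464]
eef_rot: [-3.139, 0.0, 1.372]
force: [-0.1, 0.0, -0.1]
grip_width: 0.0005
```

{"method": "carry_out", "body": {"commands": [1, 0, 0, -0.15, 0, 0, 0, 1, 0, 0, -0.3, 0, 0, 0, 1, 0, 0, -0.45, 0, 0, 0, 1, 0, 0, -0.6, 0, 0, 0, 1, 0, 0, -0.75, 0, 0, 0, 1, 0, 0, -0.9, 0, 0, 0, 1, 0, 0, -0.9, 0, 0, 0, 1, 0, 0, -0.9, 0, 0, 0]}}

```text
time_s: 9.28
ee_pos: [0.6446, 0.0168, 0.2373]
eef_rot: [-3.139, 0.0, 1.372]
force: [0.1, 0.8, 1.0]
grip_width: 0.0006
```

{"method": "carry_out", "body": {"commands": [1, 0, 0, -0.1, 0, 0, 0, 1, 0, 0, -0.2, 0, 0, 0, 1, 0, 0, -0.3, 0, 0, 0, 1, 0, 0, -0.3, 0, 0, 0, 1, 0, 0, -0.3, 0, 0, 0, 1, 0, 0, -0.3, 0, 0, 0]}}

```text
time_s: 9.78
ee_pos: [0.6446, 0.0168, 0.2344]
eef_rot: [-3.139, 0.0, 1.372]
force: [-0.2, 0.4, 0.7]
grip_width: 0.0006
```

{"method": "carry_out", "body": {"commands": [1, 0, 0, -0.1, 0, 0, 0, 1, 0, 0, -0.2, 0, 0, 0, 1, 0, 0, -0.3, 0, 0, 0, 1, 0, 0, -0.3, 0, 0, 0, 1, 0, 0, -0.3, 0, 0, 0, 1, 0, 0, -0.3, 0, 0, 0]}}

```text
time_s: 10.28
ee_pos: [0.6446, 0.0168, 0.2314]
eef_rot: [-3.139, 0.0, 1.372]
force: [-1.0, -0.2, -0.6]
grip_width: 0.0007
```

```bash
python3 - <<'E'
from h import *
o=ctrl.get_obs(); print(o['ee_pos'],o['force'],o['moment'])
im,d=viewer.camera('scene'); w,_=viewer.camera('wrist')
P=pts('scene',d,np.ones(d.shape,bool)).reshape(-1,3)
b=P[(np.hypot(P[:,0]-.645,P[:,1]-.0165)<.022)&(P[:,2]>.18)&(P[:,2]<.26)]; print(np.histogram(b[:,2],16,(.18,.26)))
cv2.imwrite('pics/e.png',np.hstack([cv2.resize(w,(400,300)),cv2.resize(im[140:215,240:340],(400,300))]))
E
```

```text
[0.64456178 0.01679107 0.23138591] [-0.97057796 -0.20712    -0.62419378] [-0.00192671  0.03835947  0.01454533]
(array([ 5,  7,  5,  2,  0,  0,  0,  0,  3, 16, 10, 76, 30,  0,  0,  0]), array([0.18 , 0.185, 0.19 , 0.195, 0.2  , 0.205, 0.21 , 0.215, 0.22 ,
       0.225, 0.23 , 0.235, 0.24 , 0.245, 0.25 , 0.255, 0.26 ]))
```

View pics/e.png

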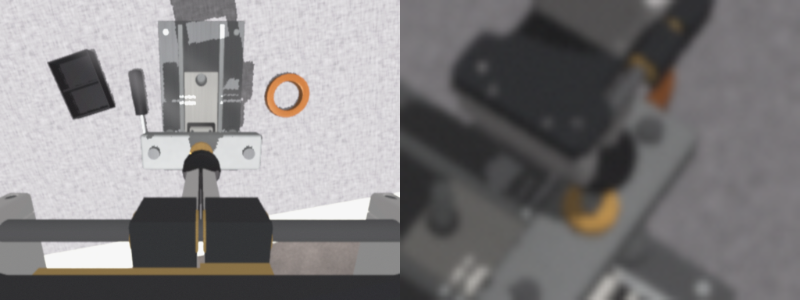

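```bash
python3 - <<'E'
from h import *
i=viewer.camera_info('scene'); print('cam',-np.array(i['R']).T@np.array(i['t']))
im,d=viewer.camera('scene')
d0=np.load('pics/scene.npz')['d']
P=pts('scene',d,d>0); P0=pts('scene',d0,d0>0)
for Q in (P,P0):
    k=Q[(np.hypot(Q[:,0]-.645,Q[:,1]-.0165)<.03)&(Q[:,2]>.18)&(Q[:,2]<.35)]
    print(len(k))
    for lo in np.arange(.18,.34,.006):
        s=k[(k[:,2]>=lo)&(k[:,2]<lo+.006)]
        if len(s): print(round(lo,3),len(s),s.min(0).round(3),s.max(0).round(3))
u,v=slice(270,306),slice(164,200)
t=np.zeros(d.shape,bool); t[v,u]=1
big=lambda a:cv2.resize(a[150:205,260:320],(400,366),interpolation=cv2.INTER_NEAREST)
im0=np.load('pics/scene.npz')['im']
cv2.imwrite('pics/f.png',cv2.convertScaleAbs(np.hstack([big(im0),big(im)]),alpha=1.8,beta=20))
E
```

```text
cam [ 0.73796868 -0.36756873  0.94042918]
202
0.18 8 [0.64  0.01  0.181] [0.651 0.016 0.186]
0.186 6 [0.643 0.011 0.186] [0.649 0.014 0.191]
0.192 5 [0.643 0.011 0.193] [0.651 0.015 0.196]
0.222 14 [ 0.639 -0.002  0.224] [0.665 0.013 0.228]
0.228 11 [ 0.644 -0.003  0.228] [0.665 0.017 0.232]
0.234 90 [ 0.646 -0.004  0.234] [0.664 0.035 0.24 ]
0.24 19 [ 0.646 -0.003  0.24 ] [0.664 0.019 0.242]
0.258 3 [0.653 0.015 0.261] [0.655 0.022 0.263]
0.264 6 [0.652 0.007 0.265] [0.656 0.025 0.269]
0.27 10 [0.649 0.002 0.27 ] [0.655 0.024 0.275]
0.276 10 [0.65  0.003 0.276] [0.656 0.021 0.282]
0.282 6 [0.652 0.003 0.283] [0.656 0.025 0.287]
0.288 5 [0.652 0.006 0.288] [0.656 0.025 0.292]
0.312 1 [0.647 0.004 0.314] [0.647 0.004 0.314]
0.318 3 [0.647 0.002 0.32 ] [0.649 0.004 0.322]
0.324 1 [0.65  0.002 0.327] [0.65  0.002 0.327]
0.33 4 [0.65  0.001 0.332] [0.652 0.006 0.335]
314
0.18 9 [0.64  0.01  0.181] [0.65  0.014 0.186]
0.186 5 [0.643 0.011 0.187] [0.651 0.016 0.192]
0.192 6 [0.645 0.01  0.192] [0.651 0.014 0.197]
0.222 17 [ 0.626 -0.003  0.222] [0.665 0.013 0.228]
0.228 22 [ 0.628 -0.004  0.228] [0.665 0.017 0.234]
0.234 204 [ 0.627 -0.004  0.234] [0.664 0.036 0.24 ]
0.24 51 [ 0.627 -0.001  0.24 ] [0.663 0.034 0.243]
```

View pics/f.png

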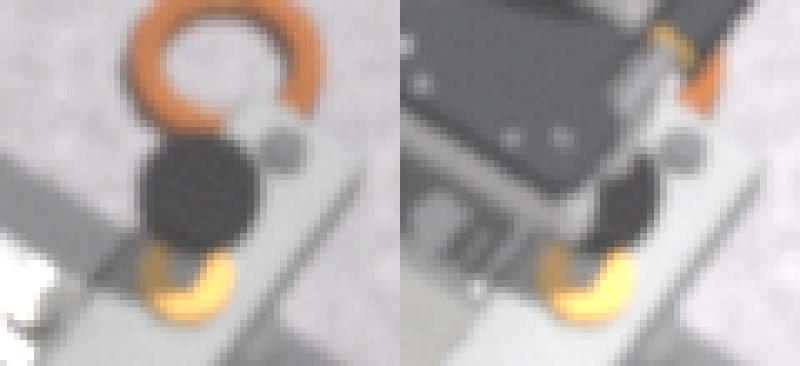

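The knob top is still at z≈0.239 (black disc at (625,195), unmoved). The lowest finger points I can see are at about 0.258, so the tips haven't touched yet. I'll keep going down in small steps and feel for contact.

{"method": "carry_out", "body": {"commands": [1, 0, 0, -0.1, 0, 0, 0, 1, 0, 0, -0.2, 0, 0, 0, 1, 0, 0, -0.3, 0, 0, 0, 1, 0, 0, -0.3, 0, 0, 0, 1, 0, 0, -0.3, 0, 0, 0]}}

```text
time_s: 10.85
ee_pos: [0.6446, 0.0168, 0.2283]
eef_rot: [-3.139, 0.0, 1.372]
force: [-0.2, 0.3, -0.6]
grip_width: 0.0006
```

{"method": "carry_out", "body": {"commands": [1, 0, 0, -0.1, 0, 0, 0, 1, 0, 0, -0.2, 0, 0, 0, 1, 0, 0, -0.3, 0, 0, 0, 1, 0, 0, -0.3, 0, 0, 0, 1, 0, 0, -0.3, 0, 0, 0]}}

```text
time_s: 11.27
ee_pos: [0.6445, 0.0168, 0.2252]
eef_rot: [-3.139, 0.0, 1.372]
force: [-0.5, -0.6, 0.1]
grip_width: 0.0005
```

```bash
cat > k.py <<'E'
from h import *
def knob():
    im,d=viewer.camera('scene'); P=pts('scene',d,d>0)
    k=P[(P[:,0]>.655)&(np.hypot(P[:,0]-.645,P[:,1]-.0165)<.022)&(P[:,2]>.195)&(P[:,2]<.25)]
    o=ctrl.get_obs(); print(o['time_s'],o['ee_pos'],o['force'],'knob z p80',np.percentile(k[:,2],[50,80]),len(k))
    f=P[(np.hypot(P[:,0]-.645,P[:,1]-.0165)<.014)&(P[:,2]>.243)&(P[:,2]<.3)]; print('finger low',np.sort(f[:,2])[:4])
E
python3 -c "
from k import *
knob();knob()"
```

```text
11.3167 [0.64455757 0.01678653 0.22531427] [-0.2524383   0.34040095 -0.47940429] knob z p80 [0.23794594 0.23982286] 67
finger low [0.25614399 0.25977493 0.26062254 0.26070781]
11.3667 [0.64456129 0.01678788 0.22536815] [ 0.09870079  0.1626736  -0.28198304] knob z p80 [0.23875586 0.23952113] 66
finger low [0.25797189 0.2581781  0.25897462 0.2606733 ]
```

```bash
python3 - <<'E'
from h import *
im,d=viewer.camera('wrist'); P=pts('wrist',d,d>0)
k=P[(np.hypot(P[:,0]-.6445,P[:,1]-.0168)<.035)&(P[:,2]>.19)&(P[:,2]<.33)]
for lo in np.arange(.19,.33,.006):
    s=k[(k[:,2]>=lo)&(k[:,2]<lo+.006)]
    if len(s): print(round(lo,3),len(s),s.min(0).round(3),s.max(0).round(3))
cv2.imwrite('pics/g.png',cv2.convertScaleAbs(cv2.resize(im[150:300,180:340],(640,600),interpolation=cv2.INTER_CUBIC),alpha=1.5,beta=30))
E
```

```text
0.226 67 [0.626 0.001 0.227] [0.641 0.037 0.232]
0.232 84 [0.626 0.001 0.232] [0.65  0.037 0.238]
0.238 975 [ 0.626 -0.002  0.238] [0.659 0.037 0.243]
0.25 1 [0.638 0.018 0.256] [0.638 0.018 0.256]
0.256 61 [0.634 0.011 0.256] [0.637 0.027 0.262]
0.262 107 [0.633 0.007 0.262] [0.638 0.03  0.268]
0.268 127 [0.633 0.006 0.268] [0.638 0.03  0.274]
0.274 140 [0.633 0.006 0.274] [0.639 0.03  0.28 ]
0.28 147 [0.633 0.006 0.28 ] [0.638 0.03  0.286]
0.286 173 [0.633 0.006 0.286] [0.639 0.031 0.292]
0.292 201 [0.633 0.006 0.292] [0.639 0.031 0.298]
0.298 218 [0.633 0.006 0.298] [0.639 0.03  0.304]
0.304 247 [0.633 0.006 0.304] [0.638 0.031 0.31 ]
0.31 88 [0.633 0.007 0.31 ] [0.638 0.03  0.316]
0.316 64 [0.635 0.016 0.316] [0.638 0.021 0.322]
0.322 96 [0.635 0.016 0.322] [0.642 0.021 0.327]
```

View pics/g.png

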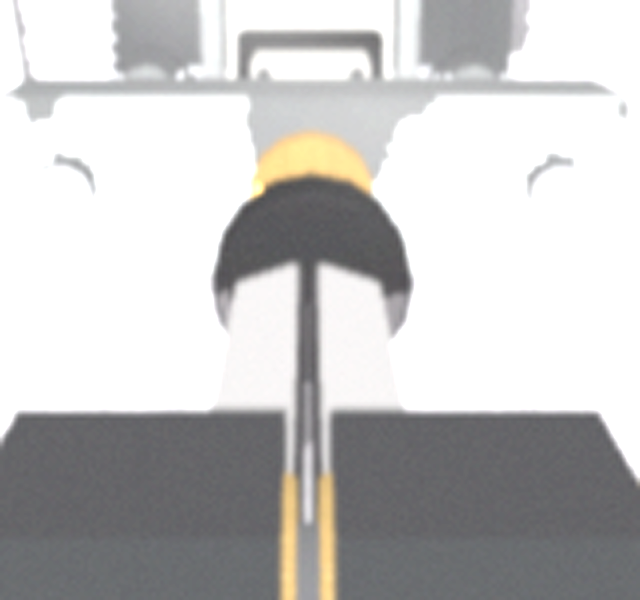

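The wrist depth puts the fingertips at z≈0.256 while the TCP reads 0.225. The tips sit about 30 mm behind the reported TCP, still above the knob. Contact should come near TCP z≈0.209.

{"method": "carry_out", "body": {"commands": [1, 0, 0, -0.3, 0, 0, 0, 1, 0, 0, -0.6, 0, 0, 0, 1, 0, 0, -0.9, 0, 0, 0, 1, 0, 0, -1.2, 0, 0, 0, 1, 0, 0, -1.2, 0, 0, 0, 1, 0, 0, -1.2, 0, 0, 0]}}

```text
time_s: 11.92
ee_pos: [0.6445, 0.0168, 0.2132]
eef_rot: [-3.139, 0.0, 1.372]
force: [0.6, -0.7, 0.6]
grip_width: 0.0005
```

{"method": "carry_out", "body": {"commands": [1, 0, 0, -0.1, 0, 0, 0, 1, 0, 0, -0.2, 0, 0, 0, 1, 0, 0, -0.3, 0, 0, 0, 1, 0, 0, -0.4, 0, 0, 0, 1, 0, 0, -0.4, 0, 0, 0, 1, 0, 0, -0.4, 0, 0, 0]}}

```text
time_s: 12.42
ee_pos: [0.6446, 0.0168, 0.2092]
eef_rot: [-3.139, 0.0, 1.372]
force: [0.3, -0.1, 1.5]
grip_width: 0.0004
```

{"method": "carry_out", "body": {"commands": [1, 0, 0, -0.1, 0, 0, 0, 1, 0, 0, -0.2, 0, 0, 0, 1, 0, 0, -0.3, 0, 0, 0, 1, 0, 0, -0.3, 0, 0, 0, 1, 0, 0, -0.3, 0, 0, 0]}}

```text
time_s: 12.83
ee_pos: [0.6446, 0.0168, 0.2062]
eef_rot: [-3.139, 0.0, 1.372]
force: [0.2, 0.4, 2.3]
grip_width: 0.0004
```

```bash
python3 -c "
from k import *
knob();knob()"
```

```text
12.8833 [0.64455998 0.01679474 0.20625808] [0.46240153 0.51969664 0.94196779] knob z p80 [0.23348151 0.23465207] 67
finger low [0.24455755 0.24464638 0.24853591 0.24880155]
12.9333 [0.6445588  0.01677606 0.20627317] [0.26636371 0.44555632 1.58456636] knob z p80 [0.23403097 0.23500303] 66
finger low [0.24340527 0.24443926 0.24473271 0.24607579]
```

{"method": "carry_out", "body": {"commands": [1, 0, 0, -0.1, 0, 0, 0, 1, 0, 0, -0.2, 0, 0, 0, 1, 0, 0, -0.3, 0, 0, 0, 1, 0, 0, -0.3, 0, 0, 0, 1, 0, 0, -0.3, 0, 0, 0]}}

```text
time_s: 13.35
ee_pos: [0.6446, 0.0168, 0.2032]
eef_rot: [-3.139, 0.0, 1.372]
force: [0.0, -1.0, 1.6]
grip_width: 0.0003
```

{"method": "carry_out", "body": {"commands": [1, 0, 0, -0.1, 0, 0, 0, 1, 0, 0, -0.2, 0, 0, 0, 1, 0, 0, -0.2, 0, 0, 0, 1, 0, 0, -0.2, 0, 0, 0]}}

```text
time_s: 13.68
ee_pos: [0.6446, 0.0168, 0.2011]
eef_rot: [-3.139, 0.0, 1.372]
force: [-0.5, 0.0, 1.8]
grip_width: 0.0006
```

{"method": "carry_out", "body": {"commands": [1, 0, 0, -0.1, 0, 0, 0, 1, 0, 0, -0.2, 0, 0, 0, 1, 0, 0, -0.2, 0, 0, 0, 1, 0, 0, -0.2, 0, 0, 0]}}

```text
time_s: 14.02
ee_pos: [0.6446, 0.0168, 0.1993]
eef_rot: [-3.139, 0.0, 1.372]
force: [-1.3, -0.5, 4.8]
grip_width: 0.0006
```

{"method": "carry_out", "body": {"commands": [1, 0, 0, -0.1, 0, 0, 0, 1, 0, 0, -0.2, 0, 0, 0, 1, 0, 0, -0.2, 0, 0, 0, 1, 0, 0, -0.2, 0, 0, 0]}}

```text
time_s: 14.35
ee_pos: [0.6446, 0.0168, 0.1978]
eef_rot: [-3.139, -0.0, 1.372]
force: [-1.4, 0.4, 5.7]
grip_width: 0.0005
```

{"method": "carry_out", "body": {"commands": [1, 0, 0, -0.1, 0, 0, 0, 1, 0, 0, -0.2, 0, 0, 0, 1, 0, 0, -0.2, 0, 0, 0, 1, 0, 0, -0.2, 0, 0, 0]}}

```text
time_s: 14.68
ee_pos: [0.6447, 0.0168, 0.1962]
eef_rot: [-3.14, -0.0, 1.372]
force: [-2.6, 0.7, 6.5]
grip_width: 0.0004
```

{"method": "carry_out", "body": {"commands": [1, 0, 0, -0.1, 0, 0, 0, 1, 0, 0, -0.2, 0, 0, 0, 1, 0, 0, -0.25, 0, 0, 0, 1, 0, 0, -0.25, 0, 0, 0]}}

```text
time_s: 15.02
ee_pos: [0.6447, 0.0168, 0.1943]
eef_rot: [-3.14, -0.0, 1.372]
force: [-1.8, -0.3, 6.3]
grip_width: 0.0003
```

{"method": "carry_out", "body": {"commands": [1, 0, 0, -0.1, 0, 0, 0, 1, 0, 0, -0.2, 0, 0, 0, 1, 0, 0, -0.2, 0, 0, 0, 1, 0, 0, -0.2, 0, 0, 0]}}

```text
time_s: 15.35
ee_pos: [0.6447, 0.0168, 0.1927]
eef_rot: [-3.141, -0.0, 1.372]
force: [-1.9, 0.1, 6.6]
grip_width: 0.0005
```

{"method": "carry_out", "body": {"commands": [1, 0, 0, -0.1, 0, 0, 0, 1, 0, 0, -0.15, 0, 0, 0, 1, 0, 0, -0.15, 0, 0, 0, 1, 0, 0, -0.15, 0, 0, 0]}}

```text
time_s: 15.68
ee_pos: [0.6447, 0.0168, 0.1918]
eef_rot: [-3.141, -0.0, 1.372]
force: [-1.6, -0.3, 6.8]
grip_width: 0.0004
```

{"method": "carry_out", "body": {"commands": [1, 0, 0, -0.1, 0, 0, 0, 1, 0, 0, -0.15, 0, 0, 0, 1, 0, 0, -0.15, 0, 0, 0, 1, 0, 0, -0.15, 0, 0, 0]}}

```text
time_s: 16.02
ee_pos: [0.6447, 0.0168, 0.1909]
eef_rot: [3.141, -0.0, 1.372]
force: [-1.9, 0.7, 7.7]
grip_width: 0.0008
```

{"method": "carry_out", "body": {"commands": [1, 0, 0, -0.1, 0, 0, 0, 1, 0, 0, -0.15, 0, 0, 0, 1, 0, 0, -0.15, 0, 0, 0, 1, 0, 0, -0.15, 0, 0, 0]}}

```text
time_s: 16.35
ee_pos: [0.6448, 0.0168, 0.1901]
eef_rot: [3.141, -0.001, 1.372]
force: [-3.4, -0.3, 8.4]
grip_width: 0.0004
```

{"method": "carry_out", "body": {"commands": [1, 0, 0, -0.1, 0, 0, 0, 1, 0, 0, -0.15, 0, 0, 0, 1, 0, 0, -0.15, 0, 0, 0, 1, 0, 0, -0.15, 0, 0, 0]}}

```text
time_s: 16.68
ee_pos: [0.6448, 0.0168, 0.1898]
eef_rot: [3.139, -0.001, 1.372]
force: [-5.0, -0.2, 10.9]
grip_width: 0.0003
```

{"method": "carry_out", "body": {"commands": [1, 0, 0, -0.1, 0, 0, 0, 1, 0, 0, -0.15, 0, 0, 0, 1, 0, 0, -0.15, 0, 0, 0, 1, 0, 0, -0.15, 0, 0, 0]}}

```text
time_s: 17.02
ee_pos: [0.6449, 0.0168, 0.1896]
eef_rot: [3.138, -0.001, 1.372]
force: [-4.5, 0.1, 12.7]
grip_width: 0.0003
```

{"method": "carry_out", "body": {"commands": [1, 0, 0, -0.12, 0, 0, 0, 1, 0, 0, -0.13, 0, 0, 0, 1, 0, 0, -0.13, 0, 0, 0, 1, 0, 0, -0.13, 0, 0, 0, 1, 0, 0, -0.13, 0, 0, 0]}}

```text
time_s: 17.43
ee_pos: [0.645, 0.0168, 0.1896]
eef_rot: [3.137, -0.001, 1.372]
force: [-4.3, -0.2, 11.5]
grip_width: 0.0008
```

{"method": "carry_out", "body": {"commands": [1, 0, 0, -0.14, 0, 0, 0, 1, 0, 0, -0.15, 0, 0, 0, 1, 0, 0, -0.15, 0, 0, 0, 1, 0, 0, -0.15, 0, 0, 0, 1, 0, 0, -0.15, 0, 0, 0]}}

```text
time_s: 17.85
ee_pos: [0.645, 0.0168, 0.1895]
eef_rot: [3.136, -0.001, 1.372]
force: [-4.7, -0.4, 12.8]
grip_width: 0.0005
```

```bash
python3 -c "
from k import *
knob();knob();knob()"
```

```text
17.9 [0.64499911 0.01674883 0.18947218] [-5.13401449 -0.20819401 12.46719392] knob z p80 [0.21675472 0.2187905 ] 71
finger low [0.24529052 0.24595099 0.24623434 0.24945719]
17.95 [0.64500104 0.0167547  0.18949835] [-5.0973544   0.61046465 12.55039845] knob z p80 [0.21710861 0.21877602] 71
finger low [0.2447851  0.24720355 0.24812793 0.24986984]
18.0 [0.64497192 0.01677766 0.1894671 ] [-5.18645463  0.92359177 12.3069594 ] knob z p80 [0.21684559 0.21838903] 71
finger low [0.24307589 0.24325875 0.24473767 0.24484362]
```

Second stop felt: the knob is about 21 mm down, the force has climbed sharply to a steady 12.5 N, and it has been held for more than half a second. Now I'll release it.

{"method": "carry_out", "body": {"commands": [1, 0, 0, 0.2, 0, 0, 0, 1, 0, 0, 0.5, 0, 0, 0, 1, 0, 0, 0.9, 0, 0, 0, 1, 0, 0, 1.3, 0, 0, 0, 1, 0, 0, 1.7, 0, 0, 0, 1, 0, 0, 2.1, 0, 0, 0, 1, 0, 0, 2.5, 0, 0, 0, 1, 0, 0, 4, 0, 0, 0, 1, 0, 0, 8, 0, 0, 0, 1, 0, 0, 10, 0, 0, 0, 1, -4, 1, 10, 0, 0, 0, 1, -8, 2, 10, 0, 0, 0]}}

```text
time_s: 19.0
ee_pos: [0.5655, 0.0366, 0.2892]
eef_rot: [3.135, -0.001, 1.371]
force: [-0.0, 0.4, 0.2]
grip_width: 0.0007
```

{"method": "carry_out", "body": {"commands": [1, -5, 5, 0, 0, 0, 0, 1, -10, 12, 0, 0, 0, 0, 1, -12, 18, 0, 0, 0, 0, 1, -14, 22, 0, 0, 0, 0, 1, -16, 26, 0, 0, 0, 0, 1, -16, 30, 0, 0, 0, 0, 1, -16, 30, 0, 0, 0, 0, 1, -16, 30, 0, 0, 0, 0, 1, -16, 30, 0, 0, 0, 0, 1, -16, 30, 0, 0, 0, 0, 1, -16, 30, 0, 0, 0, 0, 1, -16, 30, 0, 0, 0, 0]}}

```text
time_s: 20.0
ee_pos: [0.4061, 0.3356, 0.2893]
eef_rot: [3.135, -0.001, 1.37]
force: [0.1, 0.0, -0.4]
grip_width: 0.0007
```

```bash
python3 - <<'E'
from k import *
knob()
out=[]
for cam in ['top','scene']:
    im,d=viewer.camera(cam); out.append(im)
    z=np.load('pics/%s.npz'%cam); P=pts(cam,d,d>0)
    b=P[(abs(P[:,0]-.57)<.22)&(abs(P[:,1]-.03)<.15)]
    po=b[(b[:,2]>.065)&(b[:,2]<.09)&(b[:,0]<.56)]; kk=b[(b[:,2]>.21)&(b[:,2]<.25)]
    print(cam,'post',po.mean(0),len(po),'knob',kk.mean(0),np.median(kk[:,2]))
    for th in ['tape_roll','screwdriver','parts_tray']:
        r=nets.silhouettes(cam,th)
        if r: print(th,r[0]['extent'],np.median(pts(cam,d,r[0]['region']),0).round(3))
cv2.imwrite('pics/i.png',np.hstack([cv2.resize(out[0][135:285,130:330],(400,300)),cv2.resize(out[1][140:290,170:370],(400,300))]))
E
```

```text
20.05 [0.40617635 0.33543395 0.28932581] [ 0.09009604 -0.01354662  0.02626108] knob z p80 [0.23777412 0.23948222] 67
finger low []
top post [0.54052902 0.03827157 0.07380197] 35 knob [0.64197466 0.01736912 0.23913398] 0.2395895681053992
tape_roll [148.3, 182.3, 186.6, 219.5] [0.604 0.198 0.019]
screwdriver [279.3, 177.8, 294.4, 245.9] [ 0.545 -0.088  0.023]
parts_tray [307.0, 218.8, 351.3, 270.0] [ 0.504 -0.192  0.003]
scene post [0.54270568 0.03568607 0.07324188] 27 knob [0.64591288 0.01316202 0.23765351] 0.2388691695057871
tape_roll [279.4, 146.9, 307.7, 169.1] [0.595 0.208 0.017]
screwdriver [211.6, 224.4, 276.6, 266.1] [ 0.555 -0.095  0.021]
parts_tray [168.1, 246.3, 224.7, 291.2] [ 0.507 -0.189  0.004]
```

View pics/i.png

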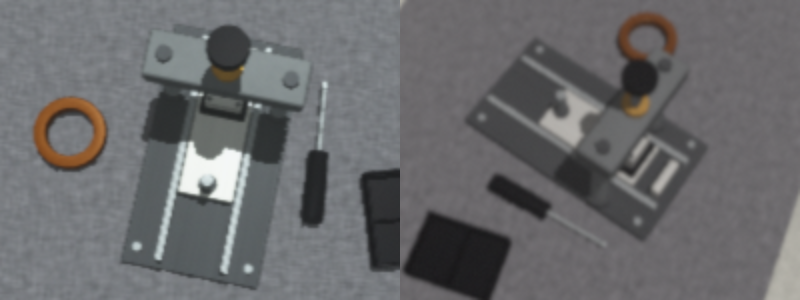

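The carriage is home (post to plunger axis 105.0 mm), the knob is back up at 0.239 m, and the bystanders haven't moved: tape at (70,130), screwdriver at (315,160), tray at the right edge. Handing in.

```bash
python3 -c "
from station import ticket
print(ticket.hand_in())"
```

```text
the job is handed in; nothing more can be done
None
```

I slid the carriage home, pressed the connector in to the second stop, let the knob spring back up, and handed the job in at about 20 s. No verdict was reported.

- **Carriage:** I pinched the post and slid it about 61 mm until the end stop pushed back with 13 N. The last pictures put the post 105 mm in front of the plunger axis, which is fully home.
- **Press:** The first stop came about 11 mm down. Pushing the connector in read about 6.5 N, then the force climbed sharply at about 21 mm down. I held it there for more than half a second at a steady 12.5 N.
- **End state:** The knob is back at 239 mm, which is up within measurement error. The arm is clear and touches nothing. The tape, screwdriver and tray look unmoved; repeat readings agree to within 10 mm.

Three things disagreed or were not checked directly:
- **Fingertips:** They touched the knob about 30 mm later than the reported TCP implied, so I found contact by feel and by the camera depth.
- **Force readings:** The sensor read 1 to 2 N below the stated spring and insertion forces, and showed a sideways force of about 5 N at the stop. Allowing for both, I put the peak on the knob near 15 N, under the 18 N limit.
- **Seating:** I judged the connector seated from the roughly 10 mm of travel between the stops and the sharp climb in force. I did not see it directly.

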